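# Change racks in the sample loading bay

## Task

Change the racks in the loading bay. Press the bay's release paddle down and keep it down until the empty rack is pushed out, then take that rack out and stand it upright on the worktop, clear of the bay. Bring the rack with the three tubes to the mouth, slide it in fully home against the stop, and keep it pressed there until the slow sprung bolt has come out fully behind it, so that it stays locked when you let go; keep the tubes standing in their rack and leave the bottles and the swab tub round the work where they are.

Things in the scene. Friction and masses are not known exactly. Their poses are not given: they have to be found in the camera images.
- bay: loading bay, fixed on the worktop: an open-topped lane for one rack, no floor of its own (racks slide on the worktop). Origin at z = 0 on the lane's centre line, under the middle of a rack that is fully home; +y runs along the lane out of its mouth, x across, z up. Aluminium guides, 22 mm high, inner faces at x = +-29 mm, from y = -69 to 116 mm, then flared. White latch housing on its -x side.
- bay_mouth (a point): middle of the mouth's outer end at the worktop, y = 151 mm of the bay, where the flared guides stand at about x = +-43 mm (lane 58 mm wide inside, rack 54 mm)
- stop (a point): middle of the fixed stop: two black rubber pads at y = -69 mm of the bay, 35 mm up, on a white end block (92 x 50 mm, 62 mm high, behind them). A rack fully home touches both and has its origin at the bay's. Between the pads a sprung ejector pushes the rack outwards: about 6 N when home, 4 N when it has come out its full 32 mm.
- paddle_top (a point): middle of the top of the grey release paddle, 26 x 30 mm, 51 mm above the worktop at rest, on the latch housing (46 x 56 mm, 31 mm high). It goes straight down 15 mm and is linked to the bolt: down by so much, bolt drawn back as much; it also dips when a passing rack moves the bolt and rises as the bolt comes out. Takes 1 N plus 3 N at 15 mm/s, more while a rack leans on the bolt.
- bolt (a joint): draw-back of the steel latch bolt, m: 0 = fully out (locked), 0.015 = fully back, free of the rack. It slides across the lane from the -x side, z = 1 to 12 mm, 13 mm into the lane when out. Bevelled towards the mouth, so that a rack slid in pushes it aside. Damped: it needs about 2 s to come out behind a rack pressed home; if let go too early it sticks part way or the rack is pushed out.
- bolt_tip (a point): inner end of the bolt at its flat side, which faces the stop; the flat is 140.5 mm from the stop, so 2.5 mm behind a rack pressed home; once let go, the ejector moves the rack back those 2.5 mm onto the bolt
- empty_rack: rack without tubes, 54 (x) x 138 (y) x 66 mm, 0.16 kg, starts locked in the bay between stop and bolt, axes along the bay's. Origin at the centre of the underside, ends alike. Base and end plates 4 mm thick; two long rails (44 mm over both in x, z = 52 to 58 mm), open below, can be gripped at mid length. To end clear of the whole bay; the worktop on the robot's side of it is free.
- full_rack: rack with the three tubes, same rack (54 x 138 x 66 mm, rails 44 mm over both at z = 52 to 58 mm, end plates 54 mm wide and 66 mm high at y = +-69 mm, origin at the centre of the underside, long axis y). Starts on the worktop left of the bay, up to 35 degrees out of line. Tubes only in the four middle cells (x, y = +-10.5 mm), tops 112 mm above the worktop.
- tube_1: stoppered test tube with a red cap, 17 mm thick, 108 mm long, loose in the rack with tubes; origin at its foot, 4 mm above the worktop, z along it
- tube_2: the same with a purple cap
- tube_3: the same with a wider white cap, 21 mm
- bottle_violet: violet reagent bottle, 60 mm thick, 125 mm high, standing to the right of the bay, to be left alone; origin at its foot
- swab_tub: tub of cotton swabs, 77 mm wide, 80 mm high, to the right of the bay, the same
- dropper_1: dropper bottle, 33 mm thick, 101 mm high, behind the rack with tubes, the same

How it is judged:
By the outcome, as a careful person would: the job done as asked, in the order asked, and still so for the second after the job is handed in, with the robot touching nothing.
It also fails if it takes over 72 s, if anything falls off the work surface, if the arm or the gripper's body presses on something with over 40 N, if the wrist force passes 120 N, or if a joint passes its speed limit or range.

## Robot

A 6-joint arm with a two-finger parallel gripper is mounted at the origin on a cart in front of the work surface, level with it; the furniture and walls round the work are solid. World frame = base frame: x ahead of the robot, y to its left, z up, the work surface at z = 0. Lengths are in m, angles in degrees, forces in N, time in s.
With the tool pointing down it reaches from about 0.3 to 0.75 m from the base axis. Payload 8.5 kg.
Tool frame: the origin (TCP) lies on the centre line of the jaws, within the pads' length; the fingertips stand 11 mm ahead of it and the grasp point (between the pads) lies 8 mm behind it; z points along the fingers, y is the line along which they close (so a half turn about z gives the same grasp; the last joint's range is limited). The gripper opens to 85 mm and grips with 20 to 120 N. Pads are 22 mm wide; open, the fingers measure 114 mm over their backs; the gripper's body (76 mm by 85 mm) begins 54 mm behind the grasp point. The pads swing forward as they close: fully open they stand 13 mm farther back than shut.
Start: joints at [60.774, 21.807, 74.336, -0, 83.858, -12.336], TCP at [0.16, 0.526, 0.242] pointing down, gripper open.
Joint ranges: [-178.18, 178.18], [-50.72, 133.34], [12.68, 142.11], [-81.47, 261.47], [9.98, 163.14], [-165.26, 165.26]. Speed limits (degrees/s): [136.94, 136.94, 180, 180, 180, 180].

## Interface

Orientations are given as a 3x3 rotation matrix whose columns are the frame's x, y, z axes.
In Python, from rig import env, optics, workorder gives the robot as it stands (env), with the cameras (optics) and the job (workorder).
- The arm moves only by the shell command python3 nudge.py [FORCE], which reads ROWS from standard input. ROWS is a JSON object whose key "deltas" holds a list of rows, 1 to 10 of them, each of 5 numbers: dx, dy, dz in m, then a turn about the tool's z in degrees, then the finger opening in m; each row shifts and turns the commanded pose from where the row before left it, along the tool's axes as they then stand; what a row does not reach is not made up. A row lasts 1/10 s, in which the tool goes at most 0.05 m and 8.59 degrees, less where a joint would pass 70% of its speed; a pose out of reach is approached as far as the arm can. The fingers move at their own pace and stop on an object; FORCE is the grip in N (left out, the last holds). Time passes only in rows, so rows that do not move let the fingers close. It prints the time, the measured TCP pose, the force, the opening and the grip force at its end. Input that does not fit is refused with a message, and nothing moves.
- env.observe(): the state, without advancing time (a new reading comes with each control period).
- optics.get_image(name): name is "scene" or "top" or "wrist"; returns a dict with "pixels" (420x560x3 uint8, red, green, blue), "K" (3x3 intrinsics, pixels), "extrinsics" (4x4, takes a point from world to camera coordinates). Camera axes: x right, y down, z forward; pixel columns grow to the right and rows downward; lengths in m; the calibration is good to about 2 mm. A picture is of the moment at which its call begins. There is no depth.
- workorder.close_job(): hands the job in; it is judged then, once.
The state is a dict: "time_s": time; "q": joint angles; "qvel": joint speeds; "joint_efforts": joint torques, N m; "position": TCP position; "tool_rot": TCP orientation; "ft_force": force on the tool from outside, world axes, zero at the start; "wrist_torque": the same for the moment, N m; "grip_width": finger opening in m; "gripper_force": force on a finger pad.
Only numpy, scipy, OpenCV 4.12 (cv2) and the standard library are available. Lean on these libraries where they do the work, as an engineer would, in place of code of your own. Each camera call takes 0.05 s, during which the arm holds its last target. There are 200 camera calls.

## Working session

There is one attempt and no reset: what is moved stays moved. The work goes in short steps, Python scripts to look and compute and a shell command to move; the robot and the scene stay as the last step left them, time stands still between calls to the robot, and variables do not carry over. Pictures are saved under pics/ and viewed, at most 10 in all, crops included, and the job is handed in when it is done.

```bash
ls; mkdir -p pics; python3 - <<'E'
from rig import env, optics, workorder
import cv2,numpy as np
for n in("scene","top"):
    d=optics.get_image(n); cv2.imwrite(f"pics/{n}0.png",d["pixels"][:,:,::-1]); print(n,np.round(d["K"],1).tolist(),np.round(d["extrinsics"],3).tolist())
s=env.observe(); print(s["time_s"],s["position"],np.round(s["tool_rot"],3).tolist(),s["grip_width"])
E
```

```text
nudge.py
pics
rig.py
scene [[493.9, 0.0, 285.5], [0.0, 493.9, 206.2], [0.0, 0.0, 1.0]] [[0.5, -0.866, 0.003, -0.341], [-0.396, -0.232, -0.888, 0.252], [0.77, 0.443, -0.459, 0.758], [0.0, 0.0, 0.0, 1.0]]
top [[409.8, 0.0, 277.7], [0.0, 409.8, 215.7], [0.0, 0.0, 1.0]] [[-0.023, -0.999, 0.024, -0.069], [-0.989, 0.019, -0.148, 0.59], [0.148, -0.027, -0.989, 0.918], [0.0, 0.0, 0.0, 1.0]]
0.1 [0.15966514 0.52606707 0.24177086] [[-0.957, 0.291, -0.001], [0.291, 0.957, -0.001], [0.0, -0.001, -1.0]] 0.08538059025076765
```

View pics/top0.png

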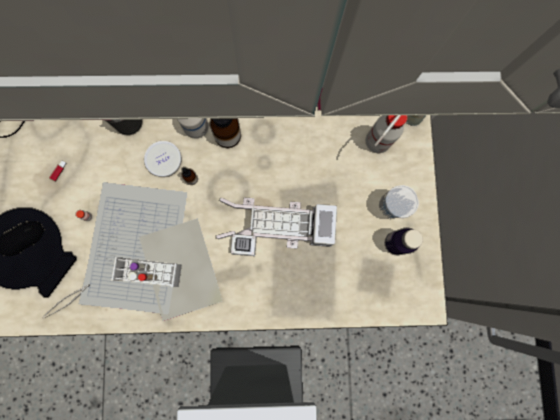

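View pics/scene0.png

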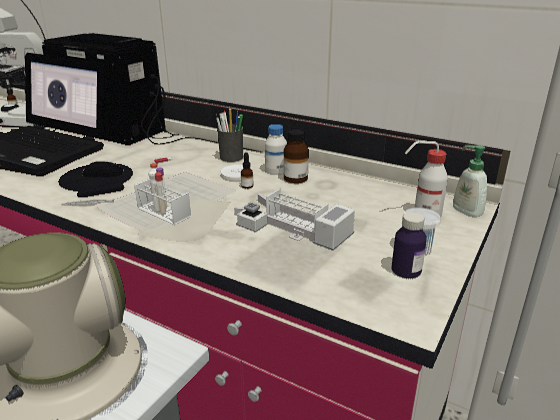

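The top view shows the bay at about (280,223), with the mouth to the left (+y), the latch paddle at (243,243) and the end block at (323,225). The full rack is at (147,271). I'll enlarge both areas.

```bash
cat > h.py <<'E'
import cv2,numpy as np
from rig import env, optics, workorder
def ray(d,px,z):
    K,E=np.array(d["K"]),np.array(d["extrinsics"]); R,t=E[:3,:3],E[:3,3]
    c=-R.T@t; v=R.T@np.linalg.inv(K)@np.array([px[0],px[1],1.]); return c+v*(z-c[2])/v[2]
def proj(d,p):
    E=np.array(d["extrinsics"]); q=np.array(d["K"])@(E[:3,:3]@np.array(p)+E[:3,3]); return q[:2]/q[2]
def st():
    s=env.observe(); print(round(s["time_s"],2),np.round(s["position"],4),"yaw x",round(np.degrees(np.arctan2(s["tool_rot"][1][0],s["tool_rot"][0][0])),2),np.round(s["ft_force"],1),round(s["grip_width"],4)); return s
E
python3 - <<'E'
import cv2,numpy as np
from h import *
d=optics.get_image("top");I=d["pixels"][:,:,::-1]
a=cv2.resize(I[195:265,210:345],None,fx=5.9,fy=5.9,interpolation=cv2.INTER_CUBIC)
b=cv2.resize(I[250:292,105:190],None,fx=4,fy=4,interpolation=cv2.INTER_CUBIC)
o=np.zeros((a.shape[0]+b.shape[0],a.shape[1],3),np.uint8);o[:a.shape[0]]=a;o[a.shape[0]:,:b.shape[1]]=b
print(o.shape,a.shape);cv2.imwrite("pics/top1.png",o)
E
```

```text
(581, 796, 3) (413, 796, 3)
```

View pics/top1.png

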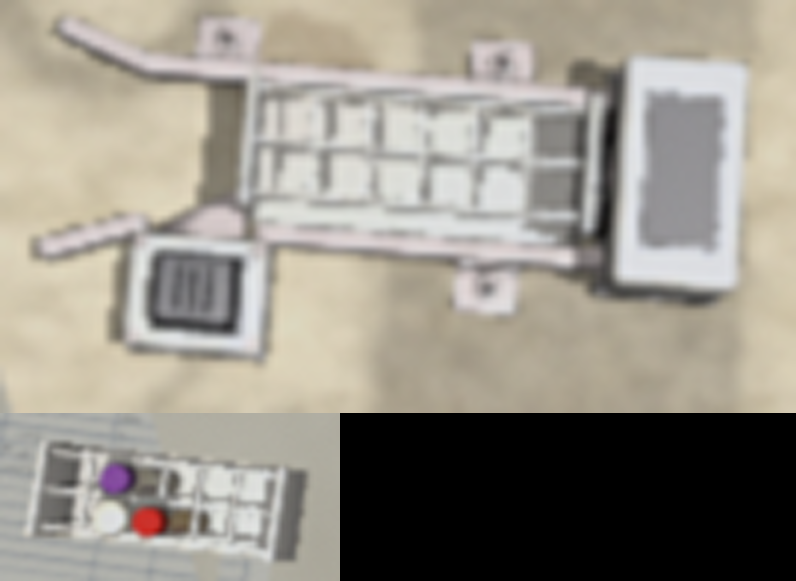

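The enlargement shows these pixel positions:
- **End block top:** corners (630,58), (748,64), (738,290), (613,282).
- **Paddle:** (155,252) to (240,332).
- **Empty rack end plates:** at u≈247 and u≈596.
- **Full rack plates:** (40,443)–(28,533) and (285,468)–(275,558), with tubes near its left end-middle.

```bash
python3 - <<'E'
from h import *
d=optics.get_image("top")
A=lambda u,v:(210+(u+.5)/5.9-.5,195+(v+.5)/5.9-.5)
B=lambda u,v:(105+(u+.5)/4-.5,250+(v-413+.5)/4-.5)
def P(n,f,pts,z):
    r=np.array([ray(d,f(*p),z)[:2] for p in pts]);print(n,np.round(r,4).tolist(),'mean',np.round(r.mean(0),4))
    return r
b=P("block",A,[(630,58),(748,64),(738,290),(613,282)],.062)
P("housing",A,[(133,233),(268,242),(262,354),(122,343)],.031)
P("paddle",A,[(157,252),(243,255),(239,332),(150,329)],.051)
r=P("rack",A,[(249,76),(241,204),(606,95),(591,236)],.066)
f=P("full",B,[(40,443),(28,533),(288,468),(278,558)],.066)
P("rails full",B,[(160,458),(152,548)],.058)
P("caps p,w,r",B,[(116,478),(108,518),(149,521)],.112)
P("guide",A,[(150,66),(585,96),(575,256),(262,233)],.022)
for n,q in(("rack",r),("full",f)):
    for i in(0,1):
        v=q[i]-q[i+2];print(n,"yaw of +y",np.degrees(np.arctan2(-v[0],v[1])),np.linalg.norm(v))
E
```

```text
block [[0.6109, -0.1715], [0.6076, -0.218], [0.5186, -0.2102], [0.5227, -0.1617]] mean [ 0.5649 -0.1904]
housing [[0.5489, 0.0267], [0.5442, -0.0272], [0.4995, -0.0242], [0.5051, 0.0313]] mean [0.5244 0.0017]
paddle [[0.5391, 0.0157], [0.5373, -0.018], [0.5072, -0.016], [0.5091, 0.0186]] mean [5.232e-01 1.000e-04]
rack [[0.6058, -0.0218], [0.5556, -0.018], [0.5956, -0.1611], [0.5404, -0.1533]] mean [ 0.5744 -0.0886]
full [[0.4987, 0.2869], [0.4489, 0.2917], [0.4817, 0.1484], [0.432, 0.1533]] mean [0.4653 0.2201]
rails full [[0.4892, 0.2223], [0.439, 0.2255]] mean [0.4641 0.2239]
caps p,w,r [[0.4767, 0.2292], [0.4557, 0.2328], [0.4536, 0.2112]] mean [0.462  0.2244]
guide [[0.6182, 0.0201], [0.6024, -0.1574], [0.5369, -0.1511], [0.5488, -0.0246]] mean [ 0.5766 -0.0783]
rack yaw of +y -4.171785037205495 0.13964174471924906
rack yaw of +y -6.411622976038864 0.1361091800733832
full yaw of +y -6.996683977143839 0.13946975917317672
full yaw of +y -6.978068716534822 0.13943812179532625
```

```bash
echo '{"deltas": [[0,0,0,7.83,0.085],[0,0,0,7.83,0.085],[0,0,0,7.83,0.085],[0,0,0,7.83,0.085],[0,0,0,7.83,0.085],[0,0,0,7.83,0.085],[0,0,0,7.83,0.085],[0,0,0,7.83,0.085],[0,0,0,7.83,0.085],[0,0,0,7.83,0.085]]}' | python3 nudge.py 30
echo '{"deltas": [[-0.0245,0.0205,0,0,0.085],[-0.0245,0.0205,0,0,0.085],[-0.0245,0.0205,0,0,0.085],[-0.0245,0.0205,0,0,0.085],[-0.0245,0.0205,0,0,0.085],[-0.0245,0.0205,0,0,0.085],[-0.0245,0.0205,0,0,0.085],[-0.0245,0.0205,0,0,0.085],[-0.0245,0.0205,0,0,0.085],[-0.0245,0.0205,0,0,0.085]]}' | python3 nudge.py
echo '{"deltas": [[-0.0245,0.0205,0,0,0.085],[-0.0245,0.0205,0,0,0.085],[-0.0245,0.0205,0,0,0.085],[-0.0245,0.0205,0,0,0.085],[-0.0245,0.0205,0,0,0.085],[-0.0245,0.0205,0,0,0],[-0.0245,0.0205,0,0,0],[-0.0245,0.0205,0,0,0],[-0.0245,0.0205,0,0,0],[-0.0245,0.0205,0,0,0]]}' | python3 nudge.py
python3 - <<'E'
from h import *
st()
d=optics.get_image("wrist");cv2.imwrite("pics/w1.png",d["pixels"][:,:,::-1])
b=optics.get_image("top")
for n,p in(("dropper",(189,177)),("dropper top",(189,177))):print(n,ray(b,p,.1))
E
```

```text
time_s: 1.2
position: [0.1598, 0.5262, 0.2422]
tool_rot: [[0.096, 0.995, -0.0], [0.995, -0.096, -0.0], [-0.0, -0.0, -1.0]]
ft_force: [0.2, -0.3, 0.5]
grip_width: 0.085
gripper_force: 0.0
time_s: 2.2
position: [0.3423, 0.2626, 0.2423]
tool_rot: [[0.09, 0.996, -0.0], [0.996, -0.09, -0.0], [-0.0, -0.0, -1.0]]
ft_force: [0.2, 0.3, 0.5]
grip_width: 0.0847
gripper_force: 0.0
time_s: 3.2
position: [0.5243, -0.0, 0.2422]
tool_rot: [[0.091, 0.996, -0.0], [0.996, -0.091, 0.0], [0.0, -0.0, -1.0]]
ft_force: [0.5, 1.0, -0.4]
grip_width: 0.012
gripper_force: 0.0
3.2 [ 0.5243 -0.      0.2422] yaw x 84.8 [ 0.5  1.  -0.4] 0.012
dropper [0.67164768 0.11607425 0.1       ]
dropper top [0.67164768 0.11607425 0.1       ]
```

View pics/w1.png

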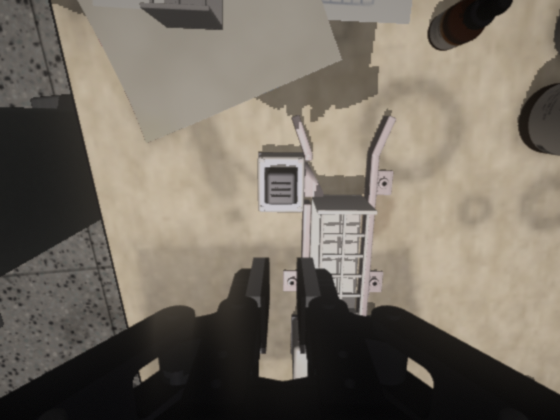

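The wrist view shows the paddle at about (281,186), the rack's mouth-side end plate along row ~198 from (312) to (376), and the guides running nearly vertical.

```bash
python3 - <<'E'
from h import *
d=optics.get_image("wrist");b=optics.get_image("top")
I=d["pixels"][:,:,::-1]
print("paddle",[np.round(ray(d,p,.051)[:2],4).tolist() for p in((266,168),(297,168),(297,203),(266,204),(281.5,186))])
print("housing",[np.round(ray(d,p,.031)[:2],4).tolist() for p in((259,153),(304,153),(304,211),(258,212))])
print("rack end",[np.round(ray(d,p,.066)[:2],4).tolist() for p in((311,197),(377,197))])
print("guideR outer/L",[np.round(ray(d,p,.022)[:2],4).tolist() for p in((381,155),(371,290))])
cv2.imwrite("pics/w1c.png",cv2.resize(I[105:305,240:420],None,fx=3,fy=3,interpolation=cv2.INTER_CUBIC))
E
```

```text
paddle [[0.5116, 0.0227], [0.5398, 0.02], [0.5371, -0.0127], [0.508, -0.011], [0.5241, 0.0048]]
housing [[0.5052, 0.0348], [0.5482, 0.0308], [0.5437, -0.0266], [0.4977, -0.0234]]
rack end [[0.5497, -0.0047], [0.6081, -0.0101]]
guideR outer/L [[0.6239, 0.0208], [0.6103, -0.1255]]
```

View pics/w1c.png

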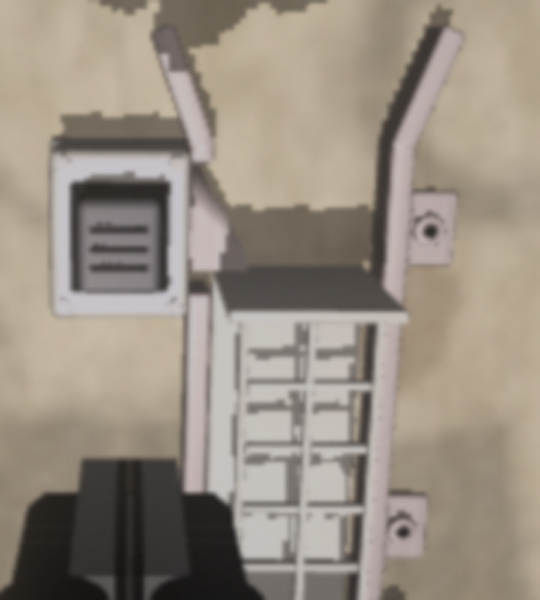

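The crop shows the plate's top edge from (232,313) to (407,318), the guide's top edges, and the paddle's centre at about (121,248).

```bash
python3 - <<'E'
from h import *
d=optics.get_image("wrist")
f=lambda u,v:(240+(u+.5)/3-.5,105+(v+.5)/3-.5)
R=lambda z,*ps:np.array([ray(d,f(*p),z)[:2] for p in ps])
print("paddle",R(.051,(121,248)))
e=R(.066,(230,313),(407,318));print("end",e,np.linalg.norm(e[1]-e[0]))
m=e.mean(0);c=m-.069*np.array([.0906,.9959]);print("rack ctr from end",c,"bay origin",c-.0025*np.array([.0906,.9959]))
g=R(.022,(411,160),(386,590),(393,160),(186,300),(183,490));v=g[0]-g[1];print("guide ang",np.degrees(np.arctan2(v[0],v[1])),g)
ct=g[4]-g[3];print(np.degrees(np.arctan2(-ct[0],-ct[1])))
E
```

```text
paddle [[0.52078865 0.00629709]]
end [[ 0.55188464 -0.01341836]
 [ 0.60466924 -0.01979482]] 0.05316834499012832
rack ctr from end [ 0.57202554 -0.08532369] bay origin [ 0.57179904 -0.08781344]
guide ang 4.468932621265221 [[ 0.61780753  0.02117168]
 [ 0.60550159 -0.13628163]
 [ 0.61190921  0.02171116]
 [ 0.54041331 -0.0194606 ]
 [ 0.53393822 -0.08952496]]
5.280069299135285
```

```bash
echo '{"deltas": [[0.0015,-0.0015,0.04,0,0],[0,0,0.04,0,0],[0,0,0.04,0,0],[0,0,0.03,0,0],[0,0,0.018,0,0]]}' | python3 nudge.py
```

```text
time_s: 3.95
position: [0.5209, 0.0041, 0.0724]
tool_rot: [[0.089, 0.996, -0.003], [0.996, -0.089, 0.001], [0.0, -0.003, -1.0]]
ft_force: [-0.7, 0.1, 1.1]
grip_width: -0.0
gripper_force: 0.0
```

```bash
echo '{"deltas": [[0,0,0.006,0,0],[0,0,0.005,0,0],[0,0,0.003,0,0],[0,0,0.002,0,0],[0,0,0.002,0,0],[0,0,0.002,0,0],[0,0,0.002,0,0],[0,0,0.002,0,0],[0,0,0.002,0,0],[0,0,0.0015,0,0]]}' | python3 nudge.py
echo '{"deltas": [[0,0,0.0005,0,0],[0,0,0,0,0],[0,0,0,0,0],[0,0,0,0,0],[0,0,0,0,0],[0,0,0,0,0]]}' | python3 nudge.py
python3 - <<'E'
from h import *
st()
b=optics.get_image("top")["pixels"][195:265,210:345,::-1];w=optics.get_image("wrist")["pixels"][:,:,::-1]
a=cv2.resize(b,(560,290),interpolation=cv2.INTER_CUBIC)
cv2.imwrite("pics/p2.png",np.vstack([a,w[140:,:]]))
E
```

```text
time_s: 4.95
position: [0.5226, 0.0032, 0.0478]
tool_rot: [[0.09, 0.996, 0.001], [0.996, -0.09, 0.0], [0.0, 0.001, -1.0]]
ft_force: [-1.5, 2.4, 4.7]
grip_width: 0.0001
gripper_force: 2.1
time_s: 5.55
position: [0.5227, 0.003, 0.0469]
tool_rot: [[0.09, 0.996, 0.001], [0.996, -0.09, 0.0], [0.0, 0.001, -1.0]]
ft_force: [-1.1, 2.9, 6.1]
grip_width: -0.0003
gripper_force: 2.9
5.55 [0.5227 0.003  0.0469] yaw x 84.81 [-1.1  2.9  6.1] -0.0003
```

View pics/p2.png

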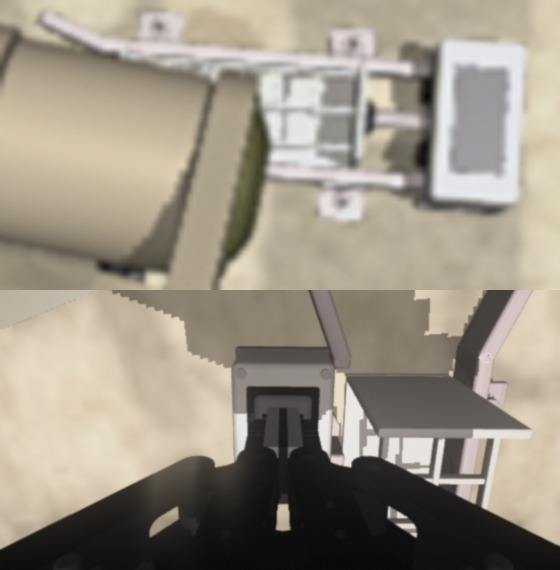

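The ejector rod is now visible at (395,120), so the rack is pushed out about 30 mm. Next I lift off the paddle and go over the rack's rails.

```bash
echo '{"deltas": [[0,0,0,0,0],[0,0,0,0,0],[0,0,-0.01,0,0],[0,0,-0.04,0,0],[0,0,-0.04,0,0.085],[-0.0139,0.0146,0,0,0.085],[-0.0139,0.0146,0,0,0.085],[-0.0139,0.0146,0,0,0.085],[-0.0139,0.0146,0,0,0.085],[0,0,0,0,0.085]]}' | python3 nudge.py
python3 - <<'E'
from h import *
st()
d=optics.get_image("wrist");w=d["pixels"][:,:,::-1]
b=optics.get_image("top")["pixels"][195:265,210:345,::-1]
cv2.imwrite("pics/p3.png",np.vstack([cv2.resize(b,(560,290),interpolation=cv2.INTER_CUBIC),w[120:,:]]))
E
```

```text
time_s: 6.65
position: [0.5768, -0.0598, 0.1368]
tool_rot: [[0.092, 0.996, 0.002], [0.996, -0.092, -0.001], [-0.001, 0.002, -1.0]]
ft_force: [-0.5, 0.5, -0.3]
grip_width: 0.0846
gripper_force: 0.0
6.65 [ 0.5768 -0.0598  0.1368] yaw x 84.71 [-0.5  0.5 -0.3] 0.0846
```

View pics/p3.png

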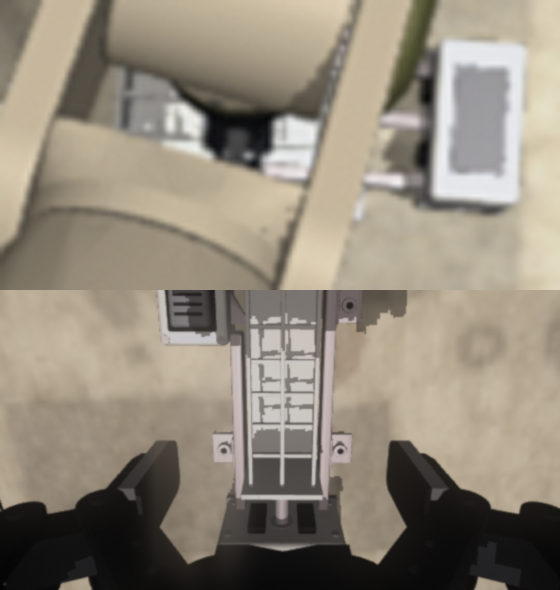

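```bash
python3 - <<'E'
from h import *
d=optics.get_image("wrist")
e=np.array([ray(d,(u,327.5),.066) for u in(241,325)]);print(e,np.linalg.norm(e[0]-e[1]))
m=e.mean(0)[:2];print("rack ctr",m+.069*np.array([.0906,.9959]))
for v in (210,290):print([np.round(ray(d,(u,v+0.),.058)[:2],4).tolist() for u in((247,320) if v==290 else (249,318))])
b=optics.get_image("top")
E
```

```text
[[ 0.54168588 -0.11906846  0.066     ]
 [ 0.59633905 -0.12403191  0.066     ]] 0.05487808395939126
rack ctr [ 0.57526387 -0.05283309]
[[0.5552, -0.0426], [0.5975, -0.0465]]
[[0.5475, -0.0966], [0.5953, -0.101]]
```

```bash
echo '{"deltas": [[0,0,0.03,0,0.085],[0,0,0.03,0,0.085],[0,0,0.02,0,0.085],[0,0,0.006,0,0.085],[0,0,0,0,0.06],[0,0,0,0,0.03],[0,0,0,0,0.03],[0,0,0,0,0.03],[0,0,0,0,0.03]]}' | python3 nudge.py 30
```

```text
time_s: 7.75
position: [0.5763, -0.0579, 0.0518]
tool_rot: [[0.091, 0.996, 0.003], [0.996, -0.091, -0.001], [-0.0, 0.003, -1.0]]
ft_force: [0.1, 0.7, 6.8]
grip_width: 0.0439
gripper_force: 30.1
```

```bash
echo '{"deltas": [[0,0,-0.005,0,0.03],[0,0,-0.01,0,0.03],[0,0,-0.02,0,0.03],[0,0,-0.03,0,0.03],[0,0,-0.035,0,0.03],[-0.01,-0.025,0,0,0.03],[-0.01,-0.025,0,0,0.03],[-0.01,-0.025,0,0,0.03],[-0.01,-0.025,0,0,0.03],[-0.01,-0.025,0,0,0.03]]}' | python3 nudge.py
echo '{"deltas": [[-0.01,-0.025,0,0,0.03],[0,0,0.03,0,0.03],[0,0,0.03,0,0.03],[0,0,0.025,0,0.03],[0,0,0.01,0,0.03],[0,0,0.004,0,0.03],[0,0,0,0,0.03]]}' | python3 nudge.py
python3 - <<'E'
from h import *
st()
d=optics.get_image("scene")
cv2.imwrite("pics/s4.png",d["pixels"][100:340,100:480,::-1].repeat(2,0).repeat(2,1))
E
```

```text
time_s: 8.75
position: [0.4452, -0.0964, 0.1509]
tool_rot: [[0.09, 0.996, -0.0], [0.996, -0.09, -0.0], [-0.0, -0.0, -1.0]]
ft_force: [-0.4, -0.4, -0.9]
grip_width: 0.0441
gripper_force: 31.2
time_s: 9.45
position: [0.4211, -0.1041, 0.052]
tool_rot: [[0.09, 0.996, 0.001], [0.996, -0.09, -0.0], [-0.0, 0.001, -1.0]]
ft_force: [0.4, -0.2, -2.4]
grip_width: 0.0434
gripper_force: 31.5
9.45 [ 0.4211 -0.1041  0.052 ] yaw x 84.82 [ 0.4 -0.2 -2.4] 0.0434
```

View pics/s4.png

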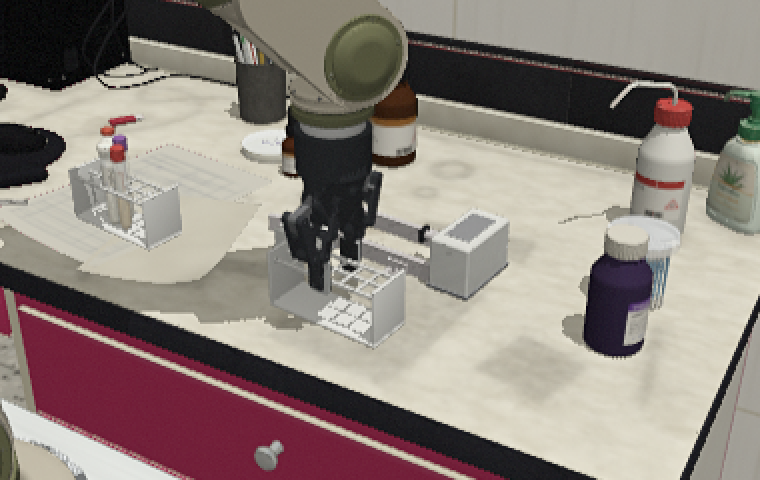

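The rack stands upright at the drop spot in front of the bay; I release it and go to the full rack.

```bash
echo '{"deltas": [[0,0,0.001,0,0.03],[0,0,0.0005,0,0.05],[0,0,0,0,0.085],[0,0,0,0,0.085],[0,0,-0.03,0,0.085],[0,0,-0.04,0,0.085],[0,0,-0.045,0,0.085],[0,0,-0.01,0,0.085]]}' | python3 nudge.py
echo '{"deltas": [[0.0327,0.0015,0,0.18,0.085],[0.0327,0.0015,0,0.18,0.085],[0.0327,0.0015,0,0.18,0.085],[0.0327,0.0015,0,0.18,0.085],[0.0327,0.0015,0,0.18,0.085],[0.0327,0.0015,0,0.18,0.085],[0.0327,0.0015,0,0.18,0.085],[0.0327,0.0015,0,0.18,0.085],[0.0327,0.0015,0,0.18,0.085],[0.0327,0.0015,0,0.18,0.085]]}' | python3 nudge.py
python3 - <<'E'
from h import *
st()
d=optics.get_image("wrist");w=d["pixels"][:,:,::-1];cv2.imwrite("pics/w5.png",w)
t=optics.get_image("top")["pixels"][:,:,::-1];cv2.imwrite("pics/t5.png",t)
E
```

```text
time_s: 10.3
position: [0.4221, -0.1047, 0.1789]
tool_rot: [[0.09, 0.996, 0.007], [0.996, -0.09, -0.004], [-0.003, 0.007, -1.0]]
ft_force: [0.3, 0.6, -1.4]
grip_width: 0.0851
gripper_force: 0.0
time_s: 11.3
position: [0.4696, 0.2209, 0.174]
tool_rot: [[0.122, 0.993, -0.001], [0.993, -0.122, -0.0], [-0.0, -0.001, -1.0]]
ft_force: [0.1, -1.8, 0.4]
grip_width: 0.0853
gripper_force: 0.0
11.3 [0.4696 0.2209 0.174 ] yaw x 83.01 [ 0.1 -1.8  0.4] 0.0853
```

View pics/w5.png

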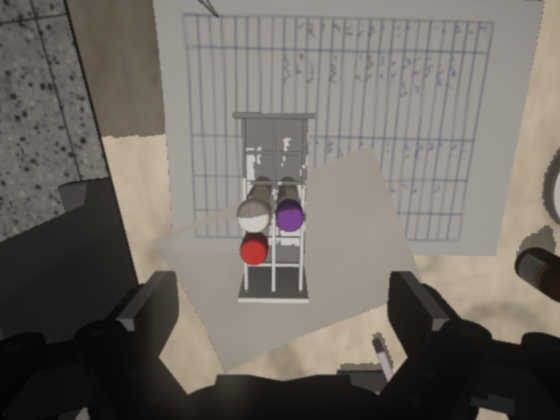

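The wrist view shows the rack upright and aligned, with rails at u≈245 and 304 and plate tops at rows 115 (u 233–316) and 300 (u 239–308). All three tubes are standing.

```bash
python3 - <<'E'
from h import *
d=optics.get_image("wrist")
a=[ray(d,p,.066)[:2] for p in((233,114),(316,114),(239,300),(308,300))]
print(np.round(a,4),np.linalg.norm(a[0]-a[1]),np.linalg.norm(a[2]-a[3]))
f=(a[0]+a[1])/2;n=(a[2]+a[3])/2;v=f-n;print("ctr",(f+n)/2,"len",np.linalg.norm(v),"yaw",np.degrees(np.arctan2(v[0],v[1])))
for v_ in(200,280):print("rails",[np.round(ray(d,(u,v_),.058)[:2],4) for u in(244,305)])
s=env.observe();r=np.array(s["tool_rot"])
D=np.array([*(f+n)/2,0])-s["position"];print("tool delta",r.T@D)
E
```

```text
[[0.4451 0.2961]
 [0.4988 0.2897]
 [0.4285 0.1619]
 [0.4803 0.1558]] 0.05412498031078914 0.052124178022846926
ctr [0.46317561 0.22583721] len 0.1351856706527326 yaw 7.4661801853869925
rails [array([0.4426, 0.2364]), array([0.4862, 0.2313])]
rails [array([0.4333, 0.174 ]), array([0.4798, 0.1685])]
tool delta [ 0.00438467 -0.0066222   0.17386576]
```

```bash
echo '{"deltas": [[0.0005,-0.0056,0,0,0.085],[0,0,0.03,0,0.085],[0,0,0.03,0,0.085],[0,0,0.03,0,0.085],[0,0,0.02,0,0.085],[0,0,0.008,0,0.07],[0,0,0,0,0.05],[0,0,0,0,0.03],[0,0,0,0,0.03],[0,0,0,0,0.03]]}' | python3 nudge.py 40
echo '{"deltas": [[0,0,0,0,0.03],[0,0,-0.003,0,0.03],[0,0,-0.005,0,0.03],[0,0,-0.01,0,0.03],[0,0,0,-1.8,0.03]]}' | python3 nudge.py
```

```text
time_s: 12.45
position: [0.4647, 0.2206, 0.0579]
tool_rot: [[0.122, 0.993, 0.002], [0.993, -0.122, -0.0], [0.0, 0.002, -1.0]]
ft_force: [-2.8, -2.8, 5.7]
grip_width: 0.043
gripper_force: 41.5
time_s: 12.95
position: [0.465, 0.221, 0.0764]
tool_rot: [[0.09, 0.996, 0.002], [0.996, -0.09, 0.001], [0.001, 0.002, -1.0]]
ft_force: [-0.6, -0.2, -0.8]
grip_width: 0.0434
gripper_force: 41.0
```

```bash
echo '{"deltas": [[-0.005,0.01,0,0,0.03],[-0.0092,0.0194,0,0,0.03],[-0.0092,0.0194,0,0,0.03],[-0.0092,0.0194,0,0,0.03],[-0.0092,0.0194,0,0,0.03],[-0.0092,0.0194,0,0,0.03],[-0.0092,0.0194,0,0,0.03],[-0.0044,0.0097,0,0,0.03],[0,0,0,0,0.03],[0,0,0,0,0.03]]}' | python3 nudge.py
echo '{"deltas": [[0,0,0.005,0,0.03],[0,0,0.005,0,0.03],[0,0,0.004,0,0.03],[0,0,0.003,0,0.03],[0,0,0,0,0.03]]}' | python3 nudge.py
```

```text
time_s: 13.95
position: [0.5934, 0.1443, 0.0746]
tool_rot: [[0.091, 0.996, -0.001], [0.996, -0.091, 0.0], [0.0, -0.001, -1.0]]
ft_force: [-0.3, -0.5, -1.7]
grip_width: 0.0433
gripper_force: 41.1
time_s: 14.45
position: [0.5938, 0.1443, 0.0581]
tool_rot: [[0.09, 0.996, -0.0], [0.996, -0.09, 0.0], [0.0, -0.0, -1.0]]
ft_force: [-2.7, 0.5, 2.5]
grip_width: 0.0429
gripper_force: 41.5
```

```bash
echo '{"deltas": [[-0.008,0.0008,0,0,0.03],[-0.01,0,0,0,0.03],[-0.01,0,0,0,0.03],[-0.01,0,0,0,0.03],[-0.01,0,0,0,0.03],[-0.01,0,0,0,0.03],[-0.01,0,0,0,0.03],[-0.01,0,0,0,0.03],[-0.01,0,0,0,0.03],[-0.01,0,0,0,0.03]]}' | python3 nudge.py
python3 - <<'E'
from h import *
s=st();p=s["position"];print("lateral off line",(p[:2]-np.array([.5763,-.0579]))@np.array([.9959,-.0906]))
E
```

```text
time_s: 15.45
position: [0.5891, 0.0481, 0.0601]
tool_rot: [[0.09, 0.996, 0.01], [0.996, -0.091, 0.004], [0.005, 0.01, -1.0]]
ft_force: [6.1, 2.7, -1.6]
grip_width: 0.0435
gripper_force: 41.2
15.45 [0.5891 0.0481 0.0601] yaw x 84.81 [ 6.1  2.7 -1.6] 0.0435
lateral off line 0.0031688835800158938
```

```bash
echo '{"deltas": [[0,0,0,0,0.03],[0,0,0,0,0.03],[0,0,0,0,0.03],[0,0,0,0,0.03],[0,0,0,0,0.03]]}' | python3 nudge.py
python3 - <<'E'
from h import *
s=st();p=s["position"];print("lateral off line",(p[:2]-np.array([.5763,-.0579]))@np.array([.9959,-.0906]), "along",(p[:2]-np.array([.5763,-.0579]))@np.array([.0906,.9959])+.032)
E
```

```text
time_s: 15.95
position: [0.5861, 0.0461, 0.0579]
tool_rot: [[0.091, 0.996, 0.0], [0.996, -0.091, -0.001], [-0.0, 0.0, -1.0]]
ft_force: [2.9, -3.5, 3.3]
grip_width: 0.0431
gripper_force: 41.7
15.95 [0.5861 0.0461 0.0579] yaw x 84.8 [ 2.9 -3.5  3.3] 0.0431
lateral off line 0.0003050432997040881 along 0.13641029586091413
```

```bash
echo '{"deltas": [[-0.003,0,0,0,0.03],[-0.003,0,0,0,0.03],[-0.003,0,0,0,0.03],[-0.003,0,0,0,0.03],[-0.003,0,0,0,0.03],[-0.004,0,0,0,0.03],[-0.005,0,0,0,0.03],[-0.005,0,0,0,0.03],[-0.005,0,0,0,0.03],[-0.005,0,0,0,0.03]]}' | python3 nudge.py
echo '{"deltas": [[-0.005,0,0,0,0.03],[-0.005,0,0,0,0.03],[-0.006,0,0,0,0.03],[-0.006,0,0,0,0.03],[-0.006,0,0,0,0.03],[-0.006,0,0,0,0.03],[-0.006,0,0,0,0.03],[-0.005,0,0,0,0.03],[-0.005,0,0,0,0.03],[0,0,0,0,0.03]]}' | python3 nudge.py
python3 - <<'E'
from h import *
s=st();p=s["position"];print("lateral off line",(p[:2]-np.array([.5763,-.0579]))@np.array([.9959,-.0906]), "along",(p[:2]-np.array([.5763,-.0579]))@np.array([.0906,.9959])+.032)
E
```

```text
time_s: 16.95
position: [0.5824, 0.0086, 0.0579]
tool_rot: [[0.09, 0.996, 0.0], [0.996, -0.09, 0.002], [0.002, 0.0, -1.0]]
ft_force: [2.5, 5.0, 3.2]
grip_width: 0.0431
gripper_force: 41.8
time_s: 17.95
position: [0.5776, -0.0419, 0.058]
tool_rot: [[0.091, 0.996, -0.001], [0.996, -0.091, 0.001], [0.001, -0.001, -1.0]]
ft_force: [1.2, 0.4, 4.7]
grip_width: 0.0431
gripper_force: 41.9
17.95 [ 0.5776 -0.0419  0.058 ] yaw x 84.8 [1.2 0.4 4.7] 0.0431
lateral off line -0.00014389817184727027 along 0.04808955027638442
```

```bash
echo '{"deltas": [[-0.004,0,0,0,0.03],[-0.004,0,0,0,0.03],[-0.004,0,0,0,0.03],[-0.004,0,0,0,0.03],[-0.004,0,0,0,0.03],[-0.004,0,0,0,0.03],[-0.004,0,0,0,0.03],[-0.004,0,0,0,0.03],[-0.004,0,0,0,0.03],[0,0,0,0,0.03]]}' | python3 nudge.py
echo '{"deltas": [[-0.003,0,0,0,0.03],[-0.002,0,0,0,0.03],[-0.002,0,0,0,0.03],[-0.002,0,0,0,0.03],[0,0,0,0,0.03]]}' | python3 nudge.py
python3 - <<'E'
from h import *
s=st();p=s["position"];print("lateral off line",(p[:2]-np.array([.5763,-.0579]))@np.array([.9959,-.0906]), "along",(p[:2]-np.array([.5763,-.0579]))@np.array([.0906,.9959])+.032)
E
```

```text
time_s: 18.95
position: [0.5743, -0.0761, 0.058]
tool_rot: [[0.09, 0.996, -0.001], [0.996, -0.09, 0.004], [0.004, -0.001, -1.0]]
ft_force: [2.0, 8.7, 6.2]
grip_width: 0.0433
gripper_force: 42.0
time_s: 19.45
position: [0.5734, -0.0847, 0.058]
tool_rot: [[0.09, 0.996, -0.001], [0.996, -0.09, 0.004], [0.004, -0.001, -1.0]]
ft_force: [1.1, 11.3, 6.9]
grip_width: 0.0431
gripper_force: 42.1
19.45 [ 0.5734 -0.0847  0.058 ] yaw x 84.82 [ 1.1 11.3  6.9] 0.0431
lateral off line -0.0004423346571497818 along 0.005061732666907834
```

```bash
echo '{"deltas": [[-0.001,0,0,0,0.03],[-0.001,0,0,0,0.03],[-0.001,0,0,0,0.03],[0,0,0,0,0.03]]}' | python3 nudge.py
echo '{"deltas": [[-0.001,0,0,0,0.03],[-0.001,0,0,0,0.03],[-0.001,0,0,0,0.03],[0,0,0,0,0.03]]}' | python3 nudge.py
echo '{"deltas": [[-0.001,0,0,0,0.03],[-0.001,0,0,0,0.03],[0,0,0,0,0.03]]}' | python3 nudge.py
```

```text
time_s: 19.85
position: [0.5731, -0.0875, 0.058]
tool_rot: [[0.09, 0.996, -0.001], [0.996, -0.09, 0.004], [0.004, -0.001, -1.0]]
ft_force: [1.4, 10.8, 7.2]
grip_width: 0.0429
gripper_force: 42.1
time_s: 20.25
position: [0.5728, -0.0904, 0.058]
tool_rot: [[0.09, 0.996, -0.001], [0.996, -0.09, 0.005], [0.004, -0.001, -1.0]]
ft_force: [0.9, 11.4, 8.1]
grip_width: 0.0428
gripper_force: 42.1
time_s: 20.55
position: [0.5727, -0.0922, 0.058]
tool_rot: [[0.09, 0.996, -0.001], [0.996, -0.09, 0.005], [0.005, -0.001, -1.0]]
ft_force: [2.7, 12.5, 7.4]
grip_width: 0.043
gripper_force: 42.2
```

```bash
echo '{"deltas": [[-0.001,0,0,0,0.03],[-0.001,0,0,0,0.03],[0,0,0,0,0.03]]}' | python3 nudge.py
echo '{"deltas": [[-0.001,0,0,0,0.03],[-0.001,0,0,0,0.03],[0,0,0,0,0.03]]}' | python3 nudge.py
python3 - <<'E'
from h import *
d=optics.get_image("top");b=d["pixels"][195:265,210:345,::-1];a=cv2.resize(b,None,fx=5.9,fy=5.9,interpolation=cv2.INTER_CUBIC)
w=optics.get_image("scene")["pixels"][190:250,230:360,::-1]
cv2.imwrite("pics/top6.png",a)
g=cv2.cvtColor(a,cv2.COLOR_BGR2GRAY)
for r in(120,150,180,200):print(r,g[r,540:640:5].tolist())
E
```

```text
time_s: 20.85
position: [0.5726, -0.0923, 0.058]
tool_rot: [[0.09, 0.996, -0.001], [0.996, -0.09, 0.008], [0.008, -0.001, -1.0]]
ft_force: [4.2, 21.4, 8.4]
grip_width: 0.0434
gripper_force: 42.2
time_s: 21.15
position: [0.5726, -0.0925, 0.058]
tool_rot: [[0.09, 0.996, -0.0], [0.996, -0.09, 0.011], [0.011, -0.001, -1.0]]
ft_force: [4.7, 31.7, 10.8]
grip_width: 0.0431
gripper_force: 42.3
120 [175, 176, 177, 179, 180, 181, 181, 180, 179, 164, 138, 108, 79, 60, 74, 125, 163, 178, 178, 176]
150 [160, 161, 160, 158, 141, 116, 105, 105, 105, 95, 74, 58, 72, 118, 160, 175, 178, 176, 175, 175]
180 [94, 92, 93, 94, 96, 97, 92, 79, 63, 51, 66, 116, 165, 178, 177, 176, 176, 176, 176, 175]
200 [80, 82, 84, 84, 81, 72, 62, 56, 52, 77, 131, 171, 179, 177, 175, 175, 176, 176, 176, 176]
```

The force rises steeply at a fixed position, so the rack is against the stop. I ease off slightly and hold it there for the bolt.

```bash
echo '{"deltas": [[0.001,0,0,0,0.03],[0,0,0,0,0.03],[0,0,0,0,0.03],[0,0,0,0,0.03],[0,0,0,0,0.03],[0,0,0,0,0.03],[0,0,0,0,0.03],[0,0,0,0,0.03],[0,0,0,0,0.03],[0,0,0,0,0.03]]}' | python3 nudge.py
for i in 1 2 3; do echo '{"deltas": [[0,0,0,0,0.03],[0,0,0,0,0.03],[0,0,0,0,0.03],[0,0,0,0,0.03],[0,0,0,0,0.03],[0,0,0,0,0.03],[0,0,0,0,0.03],[0,0,0,0,0.03],[0,0,0,0,0.03],[0,0,0,0,0.03]]}' | python3 nudge.py|head -4; done
```

```text
time_s: 22.25
position: [0.5726, -0.0924, 0.058]
tool_rot: [[0.09, 0.996, -0.0], [0.996, -0.09, 0.009], [0.009, -0.001, -1.0]]
ft_force: [5.4, 25.6, 9.7]
grip_width: 0.0431
gripper_force: 42.3
time_s: 23.25
position: [0.5726, -0.0924, 0.058]
tool_rot: [[0.09, 0.996, -0.0], [0.996, -0.09, 0.009], [0.009, -0.001, -1.0]]
ft_force: [5.2, 26.6, 10.1]
time_s: 24.25
position: [0.5726, -0.0924, 0.058]
tool_rot: [[0.09, 0.996, -0.0], [0.996, -0.09, 0.009], [0.009, -0.001, -1.0]]
ft_force: [4.9, 26.7, 9.9]
time_s: 25.25
position: [0.5726, -0.0924, 0.058]
tool_rot: [[0.09, 0.996, -0.0], [0.996, -0.09, 0.009], [0.009, -0.001, -1.0]]
ft_force: [5.7, 26.0, 9.6]
```

```bash
echo '{"deltas": [[0.001,0,0,0,0.03],[0.001,0,0,0,0.03],[0.001,0,0,0,0.03],[0.001,0,0,0,0.03],[0.001,0,0,0,0.03],[0,0,0,0,0.03],[0,0,0,0,0.03]]}' | python3 nudge.py|head -4
echo '{"deltas": [[0.001,0,0,0,0.03],[0.001,0,0,0,0.03],[0,0,0,0,0.03],[0,0,0,0,0.03]]}' | python3 nudge.py|head -4
```

```text
time_s: 25.95
position: [0.5727, -0.092, 0.058]
tool_rot: [[0.09, 0.996, -0.001], [0.996, -0.09, 0.002], [0.002, -0.001, -1.0]]
ft_force: [0.0, 3.5, 6.0]
time_s: 26.35
position: [0.573, -0.0905, 0.058]
tool_rot: [[0.091, 0.996, -0.001], [0.996, -0.091, 0.001], [0.001, -0.001, -1.0]]
ft_force: [-0.6, 1.0, 5.7]
```

```bash
echo '{"deltas": [[0.001,0,0,0,0.03],[0.001,0,0,0,0.03],[0,0,0,0,0.03],[0,0,0,0,0.03]]}' | python3 nudge.py|head -4
echo '{"deltas": [[0.001,0,0,0,0.03],[0,0,0,0,0.03],[0,0,0,0,0.03]]}' | python3 nudge.py|head -4
```

```text
time_s: 26.75
position: [0.5731, -0.0895, 0.058]
tool_rot: [[0.091, 0.996, -0.001], [0.996, -0.091, -0.001], [-0.001, -0.001, -1.0]]
ft_force: [-1.2, -4.4, 5.0]
time_s: 27.05
position: [0.5732, -0.0893, 0.058]
tool_rot: [[0.09, 0.996, -0.001], [0.996, -0.09, -0.002], [-0.002, -0.001, -1.0]]
ft_force: [-2.3, -9.0, 4.6]
```

The rack moved back about 2.9 mm and then resisted, so the bolt is holding it. I release and lift away.

```bash
echo '{"deltas": [[-0.002,0,0,0,0.03],[0,0,0,0,0.05],[0,0,0,0,0.085],[0,0,0,0,0.085],[0,0,0,0,0.085],[0,0,-0.02,0,0.085],[0,0,-0.03,0,0.085],[0,0,-0.04,0,0.085],[0,0,-0.04,0,0.085],[0,0,-0.04,0,0.085]]}' | python3 nudge.py
echo '{"deltas": [[0.03,-0.03,0,0,0.085],[0.03,-0.03,0,0,0.085],[0.03,-0.03,0,0,0.085],[0.03,-0.03,0,0,0.085],[0.03,-0.03,0,0,0.085],[0.03,-0.03,0,0,0.085],[0.03,0,0,0,0.085],[0,0,0,0,0.085]]}' | python3 nudge.py
python3 - <<'E'
from h import *
d=optics.get_image("top");a=cv2.resize(d["pixels"][195:300,200:345,::-1],(790,572),interpolation=cv2.INTER_CUBIC)
s=cv2.resize(optics.get_image("scene")["pixels"][165:255,225:360,::-1],(390,260),interpolation=cv2.INTER_CUBIC)
a=cv2.resize(a,(800,579))[:,:];o=np.zeros((595,790,3),np.uint8)
o[:335]=cv2.resize(d["pixels"][190:290,195:345,::-1],(790,527),interpolation=cv2.INTER_CUBIC)[:335]
o[335:595,:390]=s;o[335:595,400:790]=cv2.resize(d["pixels"][230:320,200:335,::-1],(390,260))
cv2.imwrite("pics/fin.png",o);st()
E
```

```text
time_s: 28.05
position: [0.5732, -0.0898, 0.2293]
tool_rot: [[0.09, 0.996, -0.001], [0.996, -0.09, 0.0], [0.0, -0.001, -1.0]]
ft_force: [1.2, -0.0, -0.6]
grip_width: 0.0847
gripper_force: 0.0
time_s: 28.85
position: [0.4125, 0.1378, 0.2281]
tool_rot: [[0.087, 0.996, 0.0], [0.996, -0.087, 0.001], [0.001, 0.0, -1.0]]
ft_force: [-0.2, -1.1, 0.8]
grip_width: 0.0851
gripper_force: 0.0
28.95 [0.4131 0.1357 0.2278] yaw x 84.9 [-0.2  0.6 -0.1] 0.0849
```

View pics/fin.png

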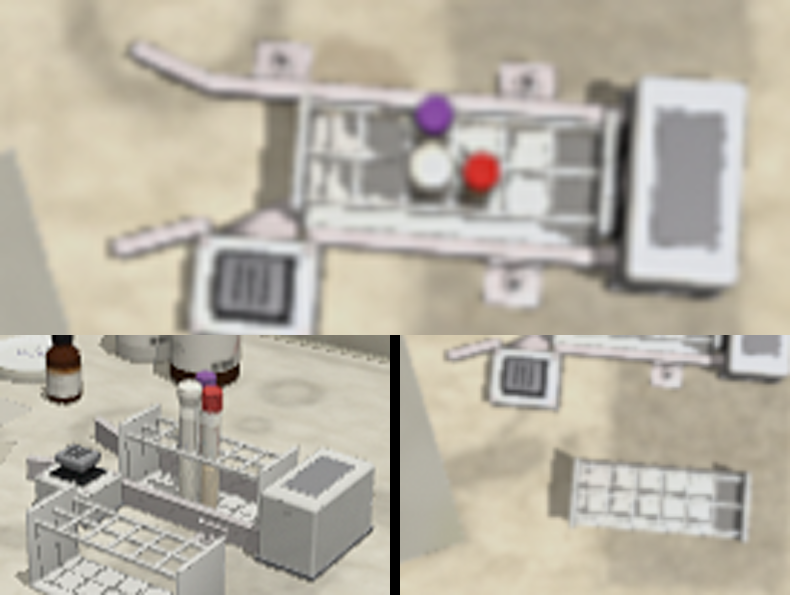

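The final picture shows the full rack locked home with its three caps at (435,115), (430,167) and (481,172). The paddle is up at (253,285), and the empty rack stands clear of the bay.

```bash
python3 -c "
from rig import env, optics, workorder
print(workorder.close_job())"
```

```text
the job is handed in; nothing more can be done
None
```

I changed the racks and handed the job in at about 29 s: the full rack is locked home with its three tubes standing, and the empty rack stands upright on the worktop clear of the bay.

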